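# Sanitise the tall dish brush

### The arm

A 6-joint arm with a two-finger parallel gripper is mounted at the origin on the work surface. World frame = base frame: x ahead of the robot, y to its left, z up, the work surface at z = 0. Lengths are in m, angles in rad, forces in N, time in s.
With the tool pointing down it reaches from about 0.225 to 0.875 m from the base axis. Payload 3.4 kg.
Tool frame: the origin (TCP) lies between the finger pads; the fingertips stand 17 mm ahead of it and the grasp point (between the pads) lies 2 mm behind it (bot.nose_length is the distance from the TCP to the fingertips, in m); z points along the fingers, y is the line along which they close (so a half turn about z gives the same grasp; the last joint's range is limited). The gripper opens to 85 mm and grips with 20 to 120 N. Pads are 22 mm wide; open, the fingers measure 114 mm over their backs; the gripper's body (76 mm by 85 mm) begins 54 mm behind the grasp point. The pads swing forward as they close: fully open they stand 13 mm farther back than shut.
Start: joints at [1.085, 0.276, 1.505, -0, 1.361, -0.121], TCP at [0.205, 0.537, 0.248] pointing down, gripper open.
Joint ranges: [-2.89, 2.89], [-0.75, 2.08], [0.22, 2.7], [-1.18, 4.32], [0.11, 2.71], [-2.7, 2.7]. Speed limits (rad/s): [2.57, 2.57, 3.14, 3.14, 3.14, 3.14].

### API

Orientations are given as a rotation vector (axis times angle).
In Python, from cell import sensors, cams, workorder, bot gives the robot as it stands.
- The arm moves only by the tool apply_moves, never from a script. Its argument "series" is a list of rows, each an object with "dp": the shift along the tool's x, y, z in m, a list of three; "spin": the turn about the tool's z in degrees; "claw": the opening, from -1 (shut) to 1 (fully open). In form: [{"dp": [x, y, z], "spin": spin, "claw": claw}, ...]. A call has 1 to 20 rows; each row shifts and turns the commanded pose from where the row before left it, along the tool's axes as they then stand; what a row does not reach is not made up. A row lasts 1/8 s, in which the tool goes at most 62.5 mm and 10.7 degrees, less where a joint would pass 70% of its speed; a pose out of reach is approached as far as the arm can. A call is refused whole if a number of a shift passes 0.0625 or a number of a turn 10.7, either way. A call with a gripper value outside its range is refused whole. The fingers move at their own pace and stop on an object; the grip force is fixed at half the most. Time passes only in rows, so rows that do not move let the fingers close. It gives the time, the measured TCP pose, the force, the opening and the grip force at its end, in the units of the state.
- sensors.get_obs(): the state, without advancing time (a new reading comes with each control period).
- cams.get_image(name): name is "side" or "top"; returns the picture (480x640x3 uint8, blue, green, red); there is no depth.
- cams.get_calibration(name): a dict with "fx", "fy", "cx", "cy" (pixels), "cam_to_world" (4x4, takes a point from camera to world coordinates). Camera axes: x right, y down, z forward; pixel columns grow to the right and rows downward; lengths in m; the calibration is good to about 2 mm. A picture is of the moment at which its call begins. get_calibration takes no time and is no camera call.
- workorder.hand_in(): hands the job in; it is judged then, once.
Trained networks look in the newest picture that a camera, given by its name, has taken for a name from the list of things; names that differ only in an ending like _2 or _b are one class to them, and where a whole thing is asked for, a point or a joint stands for the part that bears it (a point fixed in the world has none). Each returns a list of dicts, best first, with "score" (0 to 1); they miss things now and then, are a little off and sometimes report something else, mostly with a low value. They report only what shows in the picture. A call takes as long as a camera call.
- cams.masks_of(camera, label): "region" (480x640 bool, what is visible of it) and "centre" ([column, row] in pixels, amid what is visible of it).
The state is a dict: "t": time; "qpos": joint angles; "dq": joint speeds; "effort": joint torques, N m; "ee_pos": TCP position; "orientation": TCP orientation; "wrist_force": force on the tool from outside, world axes, zero at the start; "moment": the same for the moment, N m; "width": finger opening in m; "grip_force": force on a finger pad.
Only numpy, scipy, OpenCV 4.12 (cv2) and the standard library are available. Lean on these libraries where they do the work, as an engineer would, in place of code of your own. Each camera call takes 0.05 s, during which the arm holds its last target. There are 200 camera calls.

### The job

The tall-handled dish brush needs sanitising before it is put away to dry. Pick it up by its handle, dip its bristles all the way down inside the small steel pot and lift it out again, then lower it onto the flat white drip tray and leave it standing upright there. Do not tip the pot over or shove it away from its place.

Things in the scene. Friction and masses are not known exactly. Their poses are not given: they have to be found in the camera images.
- brush: The tall dish brush, standing upright on its bristles on the work surface, 160 mm high in all, round about its axis. From the bottom: white bristles 56 mm across and 30 mm long, a wooden collar 54 mm across up to 56 mm height, then a straight round wooden handle 26 mm across from 56 mm to 160 mm height. Origin: centre of the bristles' underside; z runs up the handle. About 0.13 kg. (A squat brush with a wide head, only 76 mm high, stands about too: it is not the one.)
- pot: The small round open pot of dark steel, straight-sided, without handles, 60 mm high, 110 mm across outside (114 at the rim) and about 104 mm inside at mid-height, walls 3 mm, base 5 mm thick. Stands loose on the work surface, about 0.6 kg. Origin: centre of its underside; z up, its mouth is at 60 mm height. (A white mug, a white bowl and a large saucepan with handles also stand about.)
- tray: The flat rectangular drip tray of white plastic, lying loose on the work surface: 120 mm (its x) by 150 mm (its y), a rim 15 mm high and 5 mm thick all round, floor 5 mm thick, empty. About 0.6 kg. Origin: centre of its underside; z up.

How it is judged:
On the way, in this order (a step that is already met when the one before it is completed fails the run):
1. the held brush is dipped upright into the pot, its underside at least 23 mm below the rim (contact force between the fingers and brush above 1 N and horizontal distance between brush and pot below 0.035 m and z of brush in the frame of pot below 0.037 m and angle between brush's own z axis and vertical below 0.35 rad), for 0.1 s.
2. the brush, still held, is lifted out of the pot (contact force between the fingers and brush above 1 N and z of brush in the frame of pot above 0.062 m), for 0.05 s.
3. the brush, still held, is lowered upright to within 15 mm of the tray's floor (contact force between the fingers and brush above 1 N and x of brush in the frame of tray between -0.04 and 0.04 m and y of brush in the frame of tray between -0.055 and 0.055 m and z of brush in the frame of tray below 0.02 m and angle between brush's own z axis and vertical below 0.35 rad).
At the end, for the whole second after the job is handed in: The brush stands at rest and upright (within 10 degrees) on its bristles on the tray's floor, inside the rim, released; the pot is upright and at rest within 40 mm of where it began (x of brush in the frame of tray between -0.04 and 0.04 m and y of brush in the frame of tray between -0.055 and 0.055 m and z of brush in the frame of tray between 0 and 0.012 m and angle between each of brush, pot's own z axis and vertical below 0.17 rad and linear speed of each of brush, pot below 0.02 m/s and distance of pot from where it was at the start of the episode below 0.04 m); the robot touches nothing.
It fails at once if the pot is tipped by more than 30 degrees (angle between pot's own z axis and vertical above 0.52 rad).
It fails at once if the pot is shoved more than 40 mm from its place (distance of pot from where it was at the start of the episode above 0.04 m).
It also fails if it takes over 43 s, if anything falls off the work surface, if the arm or the gripper's body presses on something with over 40 N, if the wrist force passes 120 N, or if a joint passes its speed limit or range.

## Working session

There is one attempt and no reset: what is moved stays moved. The work goes in short steps, Python scripts to look and compute and a tool call to move; the robot and the scene stay as the last step left them, time stands still between calls to the robot, and variables do not carry over. Pictures are saved under pics/ and viewed, at most 10 in all, crops included, and the job is handed in when it is done.

Besides the shell and the picture viewer there is one more tool, called after "Emit:" by a JSON object that holds its "method" and its "body", one argument or row to a line. apply_moves: Moves the arm, as the interface text tells. Its arguments: {"type":"object","properties":{"series":{"type":"array","items":{"type":"object","properties":{"dp":{"type":"array","items":{"type":"number"}},"spin":{"type":"number"},"claw":{"type":"number"}}}}},"required":["series"]}

```bash
mkdir -p pics; cat > h.py <<'E'
import numpy as np, cv2
from scipy.spatial.transform import Rotation as R
from cell import sensors, cams, workorder, bot
def ray(cam,uv):
    c=cams.get_calibration(cam);T=np.array(c["cam_to_world"])
    d=T[:3,:3]@np.array([(uv[0]-c["cx"])/c["fx"],(uv[1]-c["cy"])/c["fy"],1]);return T[:3,3],d
def plane(cam,uv,z):
    o,d=ray(cam,uv);return (o+d*(z-o[2])/d[2])
def proj(cam,p):
    c=cams.get_calibration(cam);T=np.linalg.inv(np.array(c["cam_to_world"]))
    q=T[:3,:3]@np.asarray(p)+T[:3,3];return np.array([c["fx"]*q[0]/q[2]+c["cx"],c["fy"]*q[1]/q[2]+c["cy"]])
E
python3 - <<'E'
from h import *
for c in("top","side"):
    im=cams.get_image(c);cv2.imwrite(f"pics/{c}0.png",im)
    print(c,np.round(cams.get_calibration(c)["cam_to_world"],3).tolist(),cams.get_calibration(c)["fx"])
    for l in("brush","pot","tray"):
        for m in cams.masks_of(c,l)[:3]:
            r=m["region"];ys,xs=np.nonzero(r)
            print(c,l,round(m["score"],2),np.round(m["centre"]),r.sum(),xs.min(),xs.max(),ys.min(),ys.max())
            if m is not None: np.save(f"pics/{c}_{l}_{int(m['score']*100)}.npy",r)
o=sensors.get_obs();print(o["t"],o["ee_pos"],R.from_rotvec(o["orientation"]).as_matrix().round(3).tolist(),o["width"])
E
```

```text
top [[0.027, -0.988, 0.149, 0.331], [-1.0, -0.029, -0.008, 0.003], [0.012, -0.149, -0.989, 1.289], [0.0, 0.0, 0.0, 1.0]] 605.2514556445509
top brush 0.67 [277. 209.] 640 266 291 189 222
top pot 0.6 [358. 266.] 2429 329 384 240 295
top pot 0.31 [278. 208.] 650 266 291 189 222
top tray 0.6 [455. 211.] 3900 416 491 175 242
side [[-0.98, -0.153, 0.126, 0.371], [-0.198, 0.707, -0.679, 0.737], [0.014, -0.69, -0.723, 0.835], [0.0, 0.0, 0.0, 1.0]] 600.2131576300529
side brush 0.78 [268. 268.] 1739 257 289 218 297
side pot 0.72 [356. 219.] 3140 329 389 188 251
side tray 0.96 [308. 155.] 2741 272 346 126 181
0.4 [0.20513542 0.53712074 0.24819552] [[-0.934, 0.357, -0.0], [0.357, 0.934, -0.0], [-0.0, -0.0, -1.0]] 0.08548236886716894
```

View pics/top0.png

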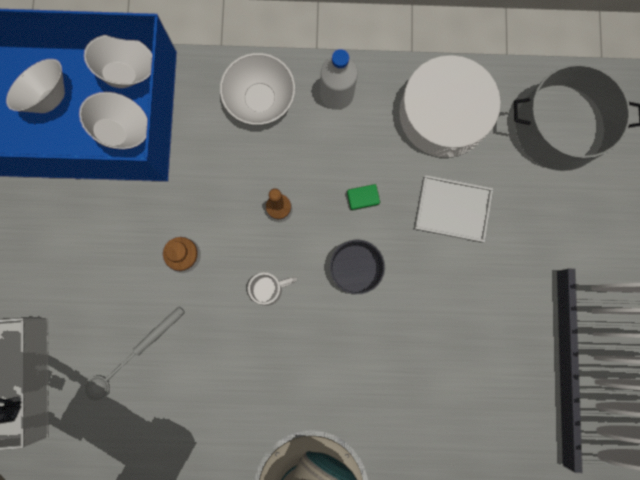

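View pics/side0.png

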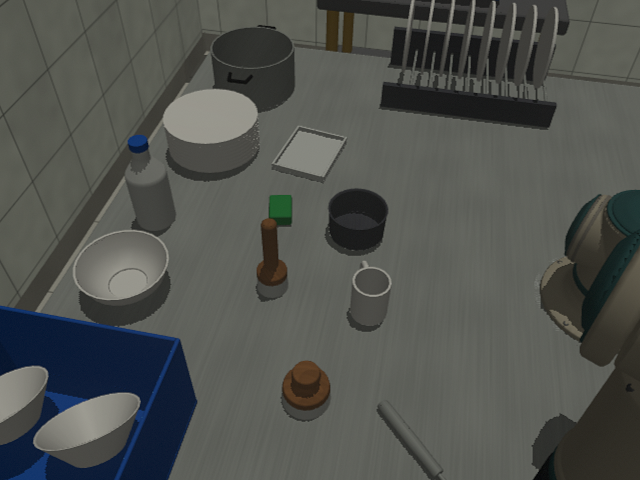

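The top view shows the brush at (278,205), the pot at (357,267) and the tray at (454,209). The side view has them at (270,260), (357,219) and (310,153). The masks match; the 0.31 "pot" is the brush.

```bash
cat > m.py <<'E'
from h import *
from scipy.optimize import least_squares
import glob
M=lambda c,l: np.load(max(glob.glob(f"pics/{c}_{l}_*.npy"),key=lambda s:int(s.split('_')[-1][:-4])))
def hull(c,pts):
    uv=np.array([proj(c,p) for p in pts]);return cv2.convexHull(uv.astype(np.float32)).reshape(-1,2)
def sil(c,parts):
    S=8;m=np.zeros((480,640),np.uint8)
    for p in parts: cv2.fillPoly(m,[np.round(hull(c,p)*16).astype(np.int32)],1,cv2.LINE_8,4)
    return m>0
a=np.linspace(0,2*np.pi,48,endpoint=False)
def cyl(x,y,z,r,z0,z1): return [(x+r*np.cos(t),y+r*np.sin(t),z+h) for t in a for h in(z0,z1)]
def brush(x,y,z): return [cyl(x,y,z,.028,0,.056),cyl(x,y,z,.013,.05,.16)]
def pot(x,y,z): return [cyl(x,y,z,.056,0,.06)]
def tray(x,y,z,th):
    c,s=np.cos(th),np.sin(th)
    return [[(x+c*u-s*v,y+s*u+c*v,z+h) for u in(-.06,.06) for v in(-.075,.075) for h in(0,.015)]]
from scipy.optimize import minimize
def fit(f,l,x0,cams_=("top","side")):
    ms={c:cv2.GaussianBlur(M(c,l).astype(float),(0,0),1.5) for c in cams_}
    def cost(p): return sum(((cv2.GaussianBlur(sil(c,f(*p)).astype(float),(0,0),1.5)-ms[c])**2).sum()/ms[c].sum() for c in cams_)
    n=len(x0);sx=np.vstack([x0]+[np.array(x0)+np.eye(n)[i]*(.015 if i<3 else .2) for i in range(n)])
    r=minimize(cost,x0,method="Nelder-Mead",options=dict(initial_simplex=sx,xatol=2e-4,fatol=1e-4));return r.x,r.fun
E
python3 - <<'E'
from m import *
b=plane("top",(278,209),.04);p=plane("top",(357,267),.03);t=plane("top",(454,209),.0)
print(b,p,t)
for l,f,x0 in(("brush",brush,[b[0],b[1],0]),("pot",pot,[p[0],p[1],0]),("tray",tray,[t[0],t[1],0,-.1])):
    for cs in(("top","side"),("top",),("side",)):
        if len(cs)==2: g,fl=f,x0
        else: g=(lambda f:lambda x,y,*r:f(x,y,0,*r))(f);fl=x0[:2]+x0[3:]
        r=fit(g,l,fl,cs);print(l,cs,r[0].round(4),round(r[1],3))
# handle top triangulation
A=[];B=[]
for c,uv in(("top",(275,194)),("side",(269,224))):
    o,d=ray(c,uv);d/=np.linalg.norm(d);P=np.eye(3)-np.outer(d,d);A.append(P);B.append(P@o)
print("handle top",np.linalg.solve(sum(A),sum(B)))
E
```

```text
[0.56880784 0.08514516 0.04      ] [ 0.45250249 -0.08357202  0.03      ] [ 0.58774566 -0.29411591  0.        ]Traceback (most recent call last):
  File "<stdin>", line 8, in <module>
  File "m.py", line 23, in fit
    r=minimize(cost,x0,method="Nelder-Mead",options=dict(initial_simplex=sx,xatol=2e-4,fatol=1e-4));return r.x,r.fun
    res = _minimize_neldermead(fun, x0, args, callback, bounds=bounds,
                               **options)
    fxcc = func(xcc)
    fx = function(np.copy(x), *(wrapper_args + args))
  File "m.py", line 21, in cost
    def cost(p): return sum(((cv2.GaussianBlur(sil(c,f(*p)).astype(float),(0,0),1.5)-ms[c])**2).sum()/ms[c].sum() for c in cams_)
                        ~~~^^^^^^^^^^^^^^^^^^^^^^^^^^^^^^^^^^^^^^^^^^^^^^^^^^^^^^^^^^^^^^^^^^^^^^^^^^^^^^^^^^^^^^^^^^^^^^^^^^^^^^
  File "m.py", line 21, in <genexpr>
    def cost(p): return sum(((cv2.GaussianBlur(sil(c,f(*p)).astype(float),(0,0),1.5)-ms[c])**2).sum()/ms[c].sum() for c in cams_)
                                               ~~~^^^^^^^^^
  File "m.py", line 9, in sil
    for p in parts: cv2.fillPoly(m,[np.round(hull(c,p)*16).astype(np.int32)],1,cv2.LINE_8,4)
                                             ~~~~^^^^^
  File "m.py", line 6, in hull
    uv=np.array([proj(c,p) for p in pts]);return cv2.convexHull(uv.astype(np.float32)).reshape(-1,2)
                 ~~~~^^^^^
  File "h.py", line 10, in proj
    c=cams.get_calibration(cam);T=np.linalg.inv(np.array(c["cam_to_world"]))
ValueError: time passes only in moves, steps and waits
```

```bash
cat >> h.py <<'E'
CAL={c:{k:np.array(v) for k,v in cams.get_calibration(c).items()} for c in("top","side")}
def proj(cam,p):
    c=CAL[cam];T=np.linalg.inv(c["cam_to_world"])
    q=np.asarray(p)@T[:3,:3].T+T[:3,3];return np.stack([c["fx"]*q[...,0]/q[...,2]+c["cx"],c["fy"]*q[...,1]/q[...,2]+c["cy"]],-1)
E
sed -i 's/uv=np.array(\[proj(c,p) for p in pts\])/uv=proj(c,pts)/' m.py
python3 - <<'E'
from m import *
b=plane("top",(278,209),.04);p=plane("top",(357,267),.03);t=plane("top",(454,209),.0)
for l,f,x0 in(("brush",brush,[b[0],b[1],0]),("pot",pot,[p[0],p[1],0]),("tray",tray,[t[0],t[1],0,-.1])):
    for cs in(("top","side"),("top",),("side",)):
        if len(cs)==2: g,fl=f,x0
        else: g=(lambda f:lambda x,y,*r:f(x,y,0,*r))(f);fl=x0[:2]+x0[3:]
        r=fit(g,l,fl,cs);print(l,cs,r[0].round(4),round(r[1],3))
A=[];B=[]
for c,uv in(("top",(275,194)),("side",(269,224))):
    o,d=ray(c,uv);d/=np.linalg.norm(d);P=np.eye(3)-np.outer(d,d);A.append(P);B.append(P@o)
print("handle top",np.linalg.solve(sum(A),sum(B)), sensors.get_obs()["t"])
E
```

```text
brush ('top', 'side') [ 0.5747  0.0849 -0.006 ] 0.091
brush ('top',) [0.5734 0.0842] 0.057
brush ('side',) [0.5737 0.0874] 0.043
pot ('top', 'side') [ 0.4506 -0.0828  0.0009] 0.021
pot ('top',) [ 0.4523 -0.083 ] 0.007
pot ('side',) [ 0.4498 -0.0834] 0.009
tray ('top', 'side') [ 5.879e-01 -2.916e-01  1.000e-04 -1.715e-01] 0.011
tray ('top',) [ 0.5864 -0.2915 -0.0987] 0.024
tray ('side',) [ 0.5862 -0.2905 -0.1126] 0.007
handle top [0.5754236  0.08443632 0.15386476] 0.4
```

Emit:
{"method": "apply_moves", "body": {
  "series": [
    {"dp": [-0.015, -0.01, 0], "claw": 1},
    {"dp": [-0.0325, -0.0187, 0], "claw": 1},
    {"dp": [-0.0325, -0.0187, 0], "claw": 1},
    {"dp": [-0.0325, -0.0187, 0], "claw": 1},
    {"dp": [-0.0325, -0.0187, 0], "claw": 1},
    {"dp": [-0.0325, -0.0187, 0], "claw": 1},
    {"dp": [-0.0325, -0.0187, 0], "claw": 1},
    {"dp": [-0.0325, -0.0187, 0], "claw": 1},
    {"dp": [-0.0325, -0.0187, 0], "claw": 1},
    {"dp": [-0.0325, -0.0187, 0], "claw": 1},
    {"dp": [-0.0325, -0.0187, 0], "claw": 1},
    {"dp": [-0.0325, -0.0187, 0], "claw": 1},
    {"dp": [-0.0325, -0.0187, 0], "claw": 1},
    {"dp": [-0.0325, -0.0187, 0], "claw": 1},
    {"dp": [-0.0325, -0.0187, 0], "claw": 1},
    {"dp": [-0.0325, -0.0187, 0], "claw": 1},
    {"dp": [-0.003, 0.0, 0], "claw": 1},
    {"dp": [0, 0, 0], "claw": 1}
  ]
}}

```text
validation failed for argument at $.se...
```

Emit:
{"method": "apply_moves", "body": {
  "series": [
    {"dp": [-0.015, -0.01, 0.0], "spin": 0.0, "claw": 1.0}
  ]
}}

```text
t: 0.52
ee_pos: [0.2156, 0.5226, 0.2482]
orientation: [0.567, 3.09, 0.0]
wrist_force: [0.3, -0.0, -0.7]
width: 0.0853
grip_force: 0.0
```

Emit:
{"method": "apply_moves", "body": {
  "series": [
    {"dp": [-0.0325, -0.0187, 0], "spin": 0, "claw": 1},
    {"dp": [-0.0325, -0.0187, 0], "spin": 0, "claw": 1},
    {"dp": [-0.0325, -0.0187, 0], "spin": 0, "claw": 1},
    {"dp": [-0.0325, -0.0187, 0], "spin": 0, "claw": 1},
    {"dp": [-0.0325, -0.0187, 0], "spin": 0, "claw": 1},
    {"dp": [-0.0325, -0.0187, 0], "spin": 0, "claw": 1},
    {"dp": [-0.0325, -0.0187, 0], "spin": 0, "claw": 1},
    {"dp": [-0.0325, -0.0187, 0], "spin": 0, "claw": 1},
    {"dp": [-0.0325, -0.0187, 0], "spin": 0, "claw": 1},
    {"dp": [-0.0325, -0.0187, 0], "spin": 0, "claw": 1},
    {"dp": [-0.0325, -0.0187, 0], "spin": 0, "claw": 1},
    {"dp": [-0.0325, -0.0187, 0], "spin": 0, "claw": 1},
    {"dp": [-0.0325, -0.0187, 0], "spin": 0, "claw": 1},
    {"dp": [-0.0325, -0.0187, 0], "spin": 0, "claw": 1},
    {"dp": [-0.0325, -0.0187, 0], "spin": 0, "claw": 1},
    {"dp": [0, 0, 0], "spin": 0, "claw": 1},
    {"dp": [0, 0, 0], "spin": 0, "claw": 1}
  ]
}}

```text
t: 2.65
ee_pos: [0.5702, 0.086, 0.2482]
orientation: [-0.571, -3.088, -0.0]
wrist_force: [-0.7, -0.2, -0.0]
width: 0.0857
grip_force: 0.0
```

Emit:
{"method": "apply_moves", "body": {
  "series": [
    {"dp": [-0.0037, 0.0014, 0.015], "spin": 0, "claw": 1},
    {"dp": [0, 0, 0.022], "spin": 0, "claw": 1},
    {"dp": [0, 0, 0.022], "spin": 0, "claw": 1},
    {"dp": [0, 0, 0.022], "spin": 0, "claw": 1},
    {"dp": [0, 0, 0.022], "spin": 0, "claw": 1},
    {"dp": [0, 0, 0.022], "spin": 0, "claw": 1},
    {"dp": [0, 0, 0], "spin": 0, "claw": 1}
  ]
}}

```text
t: 3.52
ee_pos: [0.5726, 0.0872, 0.121]
orientation: [-0.567, -3.085, 0.002]
wrist_force: [0.3, -0.2, 0.4]
width: 0.0855
grip_force: 0.0
```

```bash
python3 - <<'E'
from h import *
a=cams.get_image("top")[120:330,180:430];b=cams.get_image("side")[100:340,180:430]
cv2.imwrite("pics/g1.png",np.hstack([cv2.resize(a,(400,400)),cv2.resize(b,(400,400))]))
print(sensors.get_obs()["wrist_force"],sensors.get_obs()["ee_pos"])
E
```

```text
[ 0.6399206  -0.59248623  0.02287589] [0.57469229 0.08704399 0.12331097]
```

View pics/g1.png

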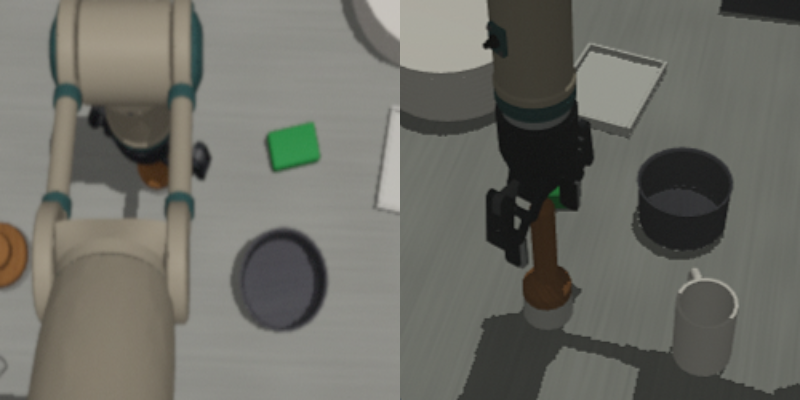

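The brush still stands upright (right half, handle around (545,230)) between the open fingers, so I'll close on it and lift.

Emit:
{"method": "apply_moves", "body": {
  "series": [
    {"dp": [0, 0, 0], "spin": 0, "claw": 0},
    {"dp": [0, 0, 0], "spin": 0, "claw": -0.4},
    {"dp": [0, 0, 0], "spin": 0, "claw": -1},
    {"dp": [0, 0, 0], "spin": 0, "claw": -1},
    {"dp": [0, 0, 0], "spin": 0, "claw": -1},
    {"dp": [0, 0, 0], "spin": 0, "claw": -1},
    {"dp": [0, 0, 0], "spin": 0, "claw": -1},
    {"dp": [0, 0, -0.01], "spin": 0, "claw": -1},
    {"dp": [0, 0, -0.02], "spin": 0, "claw": -1},
    {"dp": [0, 0, -0.025], "spin": 0, "claw": -1},
    {"dp": [0, 0, -0.025], "spin": 0, "claw": -1},
    {"dp": [0, 0, -0.02], "spin": 0, "claw": -1},
    {"dp": [0, 0, -0.01], "spin": 0, "claw": -1},
    {"dp": [0, 0, 0], "spin": 0, "claw": -1},
    {"dp": [0, 0, 0], "spin": 0, "claw": -1}
  ]
}}

```text
t: 5.5
ee_pos: [0.5743, 0.0865, 0.2322]
orientation: [-0.569, -3.087, 0.0]
wrist_force: [0.4, -0.8, -1.5]
width: 0.0248
grip_force: 58.8
```

```bash
python3 - <<'E'
from h import *
a=cams.get_image("top")[120:330,180:430];b=cams.get_image("side")[100:340,180:430]
cv2.imwrite("pics/g2.png",np.hstack([cv2.resize(a,(400,400)),cv2.resize(b,(400,400))]))
m=cams.masks_of("side","brush")
for k in m[:2]: np.save("pics/lift.npy",m[0]["region"]);ys,xs=np.nonzero(k["region"]);print(k["score"],xs.min(),xs.max(),ys.min(),ys.max(),k["centre"])
o=sensors.get_obs();print(o["wrist_force"],o["ee_pos"],R.from_rotvec(o["orientation"]).as_matrix().round(3).tolist(),o["width"],o["grip_force"])
e=o["ee_pos"]
for h in(0,.056): print(proj("side",np.array([e[0],e[1],h+e[2]-.123])))
E
```

```text
0.67 253 287 170 255 [268.7, 228.7]
[ 0.53197063  0.52666378 -1.58593301] [0.57444798 0.08651605 0.23232589] [[-0.934, 0.357, -0.002], [0.357, 0.934, 0.0], [0.002, -0.001, -1.0]] 0.02471790156192524 58.83050914853811
[270.05474327 243.91435673]
[268.47690644 219.77018746]
```

View pics/g2.png

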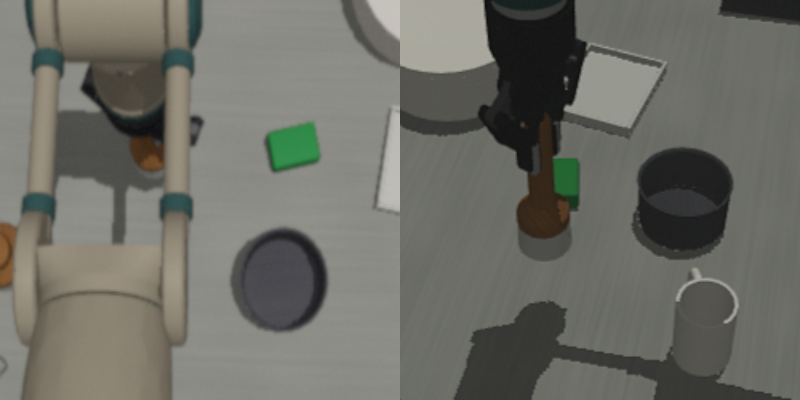

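Held and upright in the fingers (collar around (543,212) in the crop), underside about 109 mm up. Next, over the pot.

Emit:
{"method": "apply_moves", "body": {
  "series": [
    {"dp": [0.0027, -0.0102, 0], "spin": 0, "claw": -1},
    {"dp": [0.0055, -0.0202, 0], "spin": 0, "claw": -1},
    {"dp": [0.0055, -0.0202, 0], "spin": 0, "claw": -1},
    {"dp": [0.0055, -0.0202, 0], "spin": 0, "claw": -1},
    {"dp": [0.0055, -0.0202, 0], "spin": 0, "claw": -1},
    {"dp": [0.0055, -0.0202, 0], "spin": 0, "claw": -1},
    {"dp": [0.0055, -0.0202, 0], "spin": 0, "claw": -1},
    {"dp": [0.0055, -0.0202, 0], "spin": 0, "claw": -1},
    {"dp": [0.0055, -0.0202, 0], "spin": 0, "claw": -1},
    {"dp": [0.0055, -0.0202, 0], "spin": 0, "claw": -1},
    {"dp": [0.0027, -0.0102, 0], "spin": 0, "claw": -1},
    {"dp": [0, 0, 0], "spin": 0, "claw": -1},
    {"dp": [0, 0, 0], "spin": 0, "claw": -1}
  ]
}}

```text
t: 7.28
ee_pos: [0.4518, -0.0825, 0.2334]
orientation: [0.57, 3.089, 0.001]
wrist_force: [0.0, -0.3, -1.2]
width: 0.0246
grip_force: 59.0
```

```bash
python3 - <<'E'
from h import *
b=cams.get_image("side")[100:340,230:480];cv2.imwrite("pics/p1.png",cv2.resize(b,(600,576)))
o=sensors.get_obs();print(o["ee_pos"],o["grip_force"],o["width"])
e=o["ee_pos"]
for h in(0,.056): print((proj("side",np.array([e[0],e[1],h+e[2]-.123]))-[230,100])*2.4)
E
```

```text
[ 0.45188647 -0.08245681  0.23333603] 59.00494907051325 0.024361640034594106
[309.60289951 210.12412639]
[314.40853705 152.39245589]
```

View pics/p1.png

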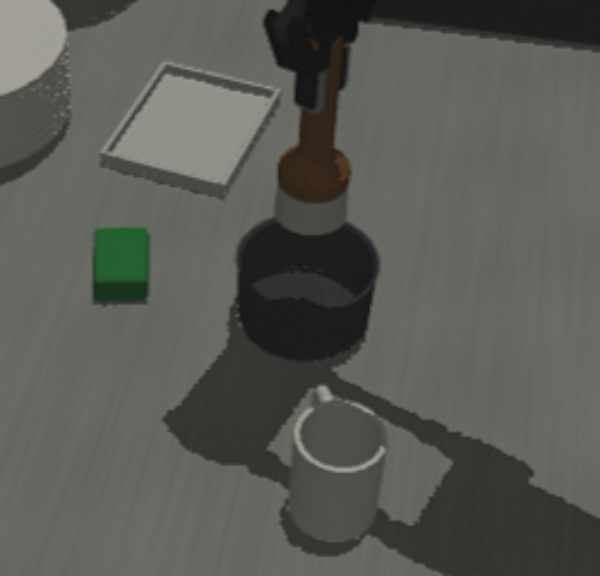

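The brush hangs centred over the pot (bristles around (311,210), pot mouth centre around (307,260)), as predicted. I'll dip by 90 mm and lift out.

Emit:
{"method": "apply_moves", "body": {
  "series": [
    {"dp": [0, 0, 0.01], "spin": 0, "claw": -1},
    {"dp": [0, 0, 0.02], "spin": 0, "claw": -1},
    {"dp": [0, 0, 0.02], "spin": 0, "claw": -1},
    {"dp": [0, 0, 0.02], "spin": 0, "claw": -1},
    {"dp": [0, 0, 0.012], "spin": 0, "claw": -1},
    {"dp": [0, 0, 0.008], "spin": 0, "claw": -1},
    {"dp": [0, 0, 0], "spin": 0, "claw": -1},
    {"dp": [0, 0, 0], "spin": 0, "claw": -1},
    {"dp": [0, 0, 0], "spin": 0, "claw": -1}
  ]
}}

```text
t: 8.45
ee_pos: [0.4519, -0.0829, 0.1439]
orientation: [0.57, 3.088, -0.0]
wrist_force: [0.0, -1.2, -0.8]
width: 0.0245
grip_force: 59.0
```

Emit:
{"method": "apply_moves", "body": {
  "series": [
    {"dp": [0, 0, -0.01], "spin": 0, "claw": -1},
    {"dp": [0, 0, -0.02], "spin": 0, "claw": -1},
    {"dp": [0, 0, -0.02], "spin": 0, "claw": -1},
    {"dp": [0, 0, -0.02], "spin": 0, "claw": -1},
    {"dp": [0, 0, -0.02], "spin": 0, "claw": -1},
    {"dp": [0, 0, -0.01], "spin": 0, "claw": -1},
    {"dp": [0, 0, 0], "spin": 0, "claw": -1},
    {"dp": [0, 0, 0], "spin": 0, "claw": -1}
  ]
}}

```text
t: 9.45
ee_pos: [0.451, -0.0826, 0.2427]
orientation: [-0.57, -3.088, -0.0]
wrist_force: [-0.8, 0.2, -1.2]
width: 0.0246
grip_force: 59.0
```

Emit:
{"method": "apply_moves", "body": {
  "series": [
    {"dp": [-0.0092, -0.0067, 0], "spin": 0, "claw": -1},
    {"dp": [-0.0183, -0.0133, 0], "spin": 0, "claw": -1},
    {"dp": [-0.0183, -0.0133, 0], "spin": 0, "claw": -1},
    {"dp": [-0.0183, -0.0133, 0], "spin": 0, "claw": -1},
    {"dp": [-0.0183, -0.0133, 0], "spin": 0, "claw": -1},
    {"dp": [-0.0183, -0.0133, 0], "spin": 0, "claw": -1},
    {"dp": [-0.0183, -0.0133, 0], "spin": 0, "claw": -1},
    {"dp": [-0.0183, -0.0133, 0], "spin": 0, "claw": -1},
    {"dp": [-0.0183, -0.0133, 0], "spin": 0, "claw": -1},
    {"dp": [-0.0183, -0.0133, 0], "spin": 0, "claw": -1},
    {"dp": [-0.0183, -0.0133, 0], "spin": 0, "claw": -1},
    {"dp": [-0.0092, -0.0067, 0], "spin": 0, "claw": -1},
    {"dp": [0, 0, 0], "spin": 0, "claw": -1},
    {"dp": [0, 0, 0], "spin": 0, "claw": -1}
  ]
}}

```text
t: 11.2
ee_pos: [0.587, -0.2908, 0.2432]
orientation: [-0.569, -3.089, -0.001]
wrist_force: [-0.5, 1.1, -1.2]
width: 0.0247
grip_force: 59.0
```

Emit:
{"method": "apply_moves", "body": {
  "series": [
    {"dp": [0, 0, 0.01], "spin": 0, "claw": -1},
    {"dp": [0, 0, 0.02], "spin": 0, "claw": -1},
    {"dp": [0, 0, 0.02], "spin": 0, "claw": -1},
    {"dp": [0, 0, 0.015], "spin": 0, "claw": -1},
    {"dp": [0, 0, 0.01], "spin": 0, "claw": -1},
    {"dp": [0, 0, 0.005], "spin": 0, "claw": -1},
    {"dp": [0, 0, 0], "spin": 0, "claw": -1}
  ]
}}

```text
t: 12.08
ee_pos: [0.5875, -0.2914, 0.1632]
orientation: [0.57, 3.089, 0.0]
wrist_force: [-0.7, -0.5, -1.4]
width: 0.025
grip_force: 59.0
```

```bash
python3 - <<'E'
from h import *
a=cams.get_image("top")[120:330,320:570];b=cams.get_image("side")[30:270,210:460]
cv2.imwrite("pics/t1.png",np.hstack([cv2.resize(a,(400,400)),cv2.resize(b,(400,400))]))
o=sensors.get_obs();print(o["ee_pos"],o["grip_force"],o["wrist_force"])
E
```

```text
[ 0.58777553 -0.29164507  0.16391909] 59.015404880046844 [-0.00889057  0.46716802 -1.68059649]
```

View pics/t1.png

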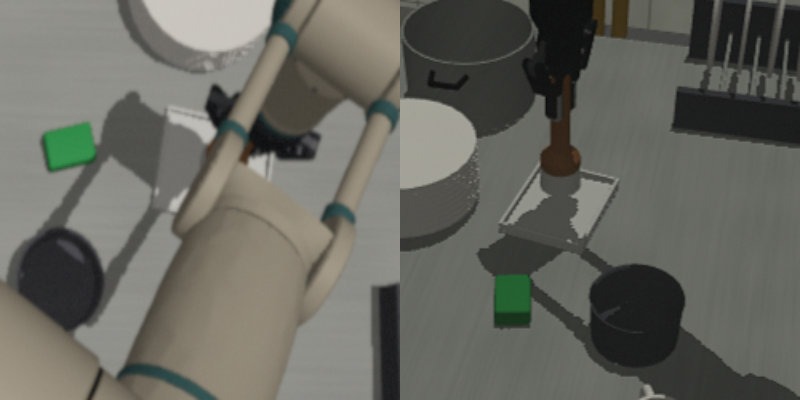

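The brush is over the tray (right half, collar around (561,158), tray centre around (560,207)) and the pot is in place. Lowering gently.

Emit:
{"method": "apply_moves", "body": {
  "series": [
    {"dp": [0, 0, 0.01], "spin": 0, "claw": -1},
    {"dp": [0, 0, 0.01], "spin": 0, "claw": -1},
    {"dp": [0, 0, 0.007], "spin": 0, "claw": -1},
    {"dp": [0, 0, 0.003], "spin": 0, "claw": -1},
    {"dp": [0, 0, 0], "spin": 0, "claw": -1},
    {"dp": [0, 0, 0.002], "spin": 0, "claw": -1},
    {"dp": [0, 0, 0], "spin": 0, "claw": -1},
    {"dp": [0, 0, 0], "spin": 0, "claw": -1}
  ]
}}

```text
t: 13.18
ee_pos: [0.5875, -0.2915, 0.1315]
orientation: [0.57, 3.089, -0.0]
wrist_force: [-0.2, 0.1, -0.7]
width: 0.0247
grip_force: 59.0
```

Emit:
{"method": "apply_moves", "body": {
  "series": [
    {"dp": [0, 0, 0.0015], "spin": 0, "claw": -1},
    {"dp": [0, 0, 0], "spin": 0, "claw": -1},
    {"dp": [0, 0, 0], "spin": 0, "claw": -1}
  ]
}}

```text
t: 13.55
ee_pos: [0.5874, -0.2914, 0.1298]
orientation: [0.57, 3.089, 0.0]
wrist_force: [0.4, 0.9, -1.4]
width: 0.0246
grip_force: 59.0
```

Emit:
{"method": "apply_moves", "body": {
  "series": [
    {"dp": [0, 0, 0.001], "spin": 0, "claw": -1},
    {"dp": [0, 0, 0], "spin": 0, "claw": -1},
    {"dp": [0, 0, 0], "spin": 0, "claw": -1}
  ]
}}

```text
t: 13.92
ee_pos: [0.5875, -0.2915, 0.1289]
orientation: [0.57, 3.089, -0.0]
wrist_force: [-0.6, 0.5, 0.7]
width: 0.0242
grip_force: 59.1
```

Emit:
{"method": "apply_moves", "body": {
  "series": [
    {"dp": [0, 0, 0.001], "spin": 0, "claw": -1},
    {"dp": [0, 0, 0], "spin": 0, "claw": -1},
    {"dp": [0, 0, 0], "spin": 0, "claw": -1}
  ]
}}

```text
t: 14.3
ee_pos: [0.5876, -0.2915, 0.1289]
orientation: [0.57, 3.089, -0.001]
wrist_force: [-0.7, 0.7, 6.7]
width: 0.0247
grip_force: 59.8
```

Contact with the floor is clear (6.7 N), so I'll release and rise.

Emit:
{"method": "apply_moves", "body": {
  "series": [
    {"dp": [0, 0, 0], "spin": 0, "claw": -0.3},
    {"dp": [0, 0, 0], "spin": 0, "claw": 0},
    {"dp": [0, 0, 0], "spin": 0, "claw": 0.4},
    {"dp": [0, 0, 0], "spin": 0, "claw": 0.8},
    {"dp": [0, 0, 0], "spin": 0, "claw": 1},
    {"dp": [0, 0, 0], "spin": 0, "claw": 1},
    {"dp": [0, 0, 0], "spin": 0, "claw": 1},
    {"dp": [0, 0, -0.01], "spin": 0, "claw": 1},
    {"dp": [0, 0, -0.02], "spin": 0, "claw": 1},
    {"dp": [0, 0, -0.025], "spin": 0, "claw": 1},
    {"dp": [0, 0, -0.025], "spin": 0, "claw": 1},
    {"dp": [0, 0, -0.025], "spin": 0, "claw": 1},
    {"dp": [0, 0, -0.025], "spin": 0, "claw": 1},
    {"dp": [0, 0, -0.01], "spin": 0, "claw": 1},
    {"dp": [0, 0, 0], "spin": 0, "claw": 1},
    {"dp": [0, 0, 0], "spin": 0, "claw": 1}
  ]
}}

```text
t: 16.3
ee_pos: [0.5869, -0.2911, 0.2666]
orientation: [-0.57, -3.088, -0.001]
wrist_force: [0.0, -0.2, -0.4]
width: 0.0854
grip_force: 0.0
```

```bash
python3 - <<'E'
from h import *
b=cams.get_image("side")[30:270,210:460]
cv2.imwrite("pics/t2.png",cv2.resize(b,(600,576)))
o=sensors.get_obs();print(o["ee_pos"],o["width"],o["wrist_force"],o["t"])
for h in(.005,.061,.165): print((proj("side",np.array([.5876,-.2915,h]))-[210,30])*2.4)
E
```

```text
[ 0.58687814 -0.29108488  0.26642811] 0.08496901091053358 [ 0.07711057  0.28180794 -0.49874207] 16.35
[239.31783757 295.54484243]
[239.51498342 245.77709104]
[239.91613922 144.50880551]
```

View pics/t2.png

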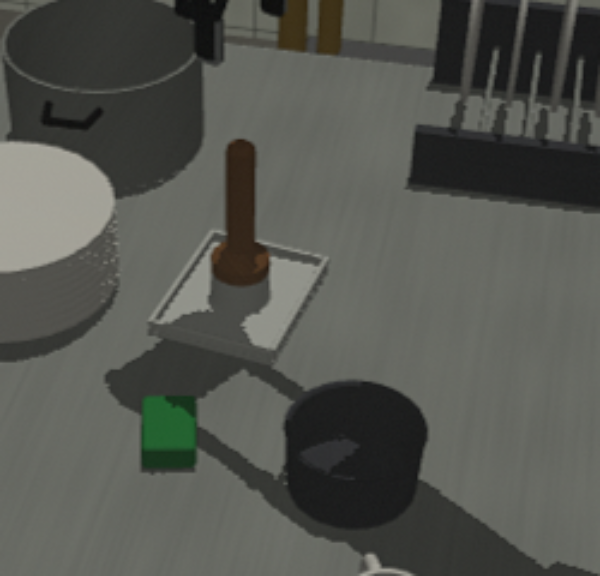

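The brush stands upright and free in the middle of the tray (base around (240,295), handle top (240,145)), the pot is in place, and the arm is clear.

```bash
python3 -c "
from cell import workorder
print(workorder.hand_in())"
```

```text
the job is handed in; nothing more can be done
None
```

The brush was dipped in the pot, lifted out and left standing upright and released on the drip tray; the pot stayed in its place, and the job was handed in at about 16 s (no verdict was returned).

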